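Reset a recessed cutout with a hex driver

TASK

The lamp controller's overload cutout has tripped, and its small plunger sits inside a guard collar too narrow for a finger. The long hex driver that you need has slid handle-first under the raised breadboard: draw it right out, lay it down on the table and let go, then take it by its handle and press the plunger fully in with the tip. Finish by laying the driver flat inside the tool tray next to the short driver, without dropping it, and leave everything else where it stands.

Things in the scene. Friction and masses are not known exactly. Their poses are not given: they have to be found in the camera images.
- driver: Long hex driver, 115 g: black octagonal handle 100 mm long, 28 mm across flats (flats on top and at the sides as it lies), round dark steel shaft 8 mm thick, 110 mm long. Origin on the axis where shaft meets handle; x points to the tip. Lying flat, its axis is 14 mm above the surface. Centre of mass about 10 mm inside the handle. At the start 50 to 85 mm of the tip end shows beyond the board edge.
- driver_tip (a point): Centre of the tip of the long driver's shaft, 110 mm along the driver's x axis; axes as driver.
- driver_grip (a point): Middle of the long driver's handle, on its axis, 50 mm behind the driver's origin; axes as driver.
- driver_butt (a point): Rear end of the long driver's handle, on its axis, 100 mm behind the driver's origin; axes as driver.
- riser: Raised breadboard, fixed: dark steel plate 200 (its x) x 220 (its y) x 12.7 mm, underside 50 mm above the table, on four 25 mm round feet 83 mm (x) and 93 mm (y) from the middle. Mirror mounts and a lens tube stand on it, up to 150 mm above the table, at least 35 mm behind the open edge. Origin on the table under its centre; the driver's tip shows at its -x edge (x = -100 mm).
- controller: Lamp controller, fixed: white box 220 mm deep (its x), 140 mm wide (its y), 150 mm high; the grey front panel faces its -x. Origin on the table under its centre. Two 28 mm dials stand 20 mm proud of the panel, 123 mm above the table; below them, at mid-width and 50 mm above the table, is the cutout's black guard collar.
- collar_mouth (a point): Centre of the mouth of the guard collar, 50 mm above the table. The collar is 26 mm outside, 16 mm bore, and stands 14 mm proud of the panel. Axes as the controller: x points horizontally into the collar.
- cutout (a joint): The cutout's white plunger, 10 mm in diameter, on the collar's axis. Tripped, its face is 4 mm inside the collar mouth; pushed straight in it travels 6 mm to a firm stop (value in m: 0 tripped, 0.006 fully in) and stays where it is left. Moving it takes about 4 N.
- tray: Tool tray, fixed: an open white plastic tray 280 mm (its x) by 150 mm (its y) by 20 mm high outside, walls and floor 4 mm. Origin under its centre, on the table. The short driver lies along x in the half with negative y; the half with positive y is empty.
- short_driver: A shorter hex driver of the same make in the tray: handle 80 mm long, 20 mm across flats, shaft 6 mm in diameter and 80 mm long. Origin on its axis where the shaft leaves the handle, x to the tip. To be left where it is.
- objective: Brass microscope objective, 29 mm in diameter, 42 mm high, standing on its front end. Origin at the centre of its underside, z up. To be left alone.
- oil_bottle: Small amber bottle, 34 mm in diameter, 65 mm high. Origin at the centre of its underside, z up. To be left alone.
- pedestal_post: Steel post on a round pedestal foot: foot 32 mm in diameter, post 13 mm, 63 mm high in all. Origin at the centre of its underside, z up. To be left alone.

How it is judged:
On the way, in this order (a step that is already met when the one before it is completed fails the run):
1. the driver has been drawn out from under the raised breadboard, whole, and lies on the table, let go (x of driver_butt in the frame of riser below -0.1 m and height (world z) of each of driver_tip, driver_butt below 0.022 m and linear speed of driver below 0.03 m/s and contact force between the fingers and driver below 0.05 N), for 0.2 s.
2. the driver, held by its handle, presses the plunger fully in with its tip (value of joint cutout above 0.005 m and x of driver_tip in the frame of collar_mouth above 0.006 m and distance between driver_tip and collar_mouth below 0.016 m and distance between the grasp point and driver_grip below 0.062 m), for 0.05 s.
At the end, for the whole second after the job is handed in: The plunger is in (at least 5 of its 6 mm). The long driver lies let go and at rest wholly inside the tray, flat on its floor (its axis less than 22 mm above the table at tip and butt, 18 mm being flat on the floor) (value of joint cutout above 0.005 m and height (world z) of each of driver, driver_tip, driver_butt below 0.022 m and x of driver_tip in the frame of tray between -0.138 and 0.138 m and x of driver_butt in the frame of tray between -0.138 and 0.138 m and y of driver_tip in the frame of tray between -0.073 and 0.073 m and y of driver_butt in the frame of tray between -0.073 and 0.073 m and linear speed of driver below 0.02 m/s and angular speed of driver below 0.2 rad/s and contact force between the fingers and driver below 0.05 N); the robot touches nothing.
It fails at once if the driver is dropped from more than about 30 mm (contact force between each of the arm, the fingers and driver below 0.02 N and linear speed of driver above 0.8 m/s).
It fails at once if the objective, oil bottle, pedestal post or short driver is moved more than 25 mm, or a standing one is tipped (distance of any of objective, oil_bottle, pedestal_post, short_driver from where it was at the start of the episode above 0.025 m or angle between any of objective, oil_bottle, pedestal_post's own z axis and vertical above 0.5 rad).
It also fails if it takes over 69 s, if anything falls off the work surface, if the arm or the gripper's body presses on something with over 40 N, if the wrist force passes 120 N, or if a joint passes its speed limit or range.

ROBOT

A 6-joint arm with a two-finger parallel gripper is mounted at the origin on the work surface. World frame = base frame: x ahead of the robot, y to its left, z up, the work surface at z = 0. Lengths are in m, angles in rad, forces in N, time in s.
With the tool pointing down it reaches from about 0.35 to 0.975 m from the base axis. Payload 4.9 kg.
Tool frame: the origin (TCP) lies at the very end of the fingers, on their centre line; the grasp point (between the pads) lies 19 mm behind it (pinch_z is the distance from the TCP to the grasp point, in m); z points along the fingers, y is the line along which they close (so a half turn about z gives the same grasp; the last joint's range is limited). The gripper opens to 85 mm and grips with 20 to 120 N. Pads are 22 mm wide; open, the fingers measure 114 mm over their backs; the gripper's body (76 mm by 85 mm) begins 54 mm behind the grasp point. The pads swing forward as they close: fully open they stand 13 mm farther back than shut.
Start: joints at [-1.348, 0.053, 1.613, -0, 1.476, -0.119], TCP at [0.209, -0.589, 0.231] pointing down, gripper open.
Joint ranges: [-3.01, 3.01], [-1.01, 2.22], [0.06, 2.58], [-1.02, 4.17], [0.09, 2.62], [-3.14, 3.14]. Speed limits (rad/s): [2.57, 2.57, 3.14, 3.14, 3.14, 3.14].

INTERFACE

Orientations are given as a unit quaternion [w, x, y, z].
In Python, from plant import * gives the robot as it stands. The module is installed in compiled form; this text tells all that it offers.
- The arm moves only by the tool play_rows, never from a script. Its arguments are lists of equal length, an entry for each row: "linear": the shift along the world's x, y, z in m, a list of three; "turn": the turn about the world's z in degrees. A call has 1 to 8 rows; each row shifts and turns the commanded pose from where the row before left it; what a row does not reach is not made up. A row lasts 1/8 s, in which the tool goes at most 62.5 mm and 10.7 degrees, less where a joint would pass 70% of its speed; a pose out of reach is approached as far as the arm can. A call is refused whole if a number of a shift passes 0.0625 or a number of a turn 10.7, either way. A call with a gripper value outside its range is refused whole. "hand" is the finger opening in m, from 0 to 0.0854, set as the call begins (left out, the last holds). The fingers move at their own pace and stop on an object; the grip force is fixed at half the most. Time passes only in rows, so rows that do not move let the fingers close. It gives the time, the measured TCP pose, the force, the opening and the grip force at its end, in the units of the state.
- state(): the state, without advancing time (a new reading comes with each control period).
- grab_frame(name): name is "scene" or "side" or "wrist"; returns the picture (400x640x3 uint8, red, green, blue); there is no depth.
- camera_info(name): a dict with "camera_matrix" (3x3 intrinsics, pixels), "origin" and "attitude" of the camera in the world; the wrist camera has in their place "mount" (4x4, takes a point from camera to tool coordinates, whose origin is the TCP and whose axes are the flange's). Camera axes: x right, y down, z forward; pixel columns grow to the right and rows downward; lengths in m; the calibration is good to about 2 mm. A picture is of the moment at which its call begins: read the wrist's pose just before it. camera_info takes no time and is no camera call.
- job_done(): hands the job in; it is judged then, once.
Trained networks look in the newest picture that a camera, given by its name, has taken for a name from the list of things; names that differ only in an ending like _2 or _b are one class to them, and where a whole thing is asked for, a point or a joint stands for the part that bears it (a point fixed in the world has none). Each returns a list of dicts, best first, with "p" (0 to 1); they miss things now and then, are a little off and sometimes report something else, mostly with a low value. They report only what shows in the picture. A call takes as long as a camera call.
- trace(camera, thing): "region" (400x640 bool, what is visible of it) and "location" ([column, row] in pixels, amid what is visible of it).
The state is a dict: "time": time; "joint_pos": joint angles; "joint_vel": joint speeds; "joint_efforts": joint torques, N m; "tool_pos": TCP position; "tool_rot": TCP orientation; "contact_force": force on the tool from outside, world axes, zero at the start; "ft_torque": the same for the moment, N m; "gripper_width": opening from 0.0 (shut) to 1.0 (fully open); "grasp_force": force on a finger pad.
Only numpy, scipy, OpenCV 4.12 (cv2) and the standard library are available. Lean on these libraries where they do the work, as an engineer would, in place of code of your own. Each camera call takes 0.05 s, during which the arm holds its last target. There are 200 camera calls.

## Working session

There is one attempt and no reset: what is moved stays moved. The work goes in short steps, Python scripts to look and compute and a tool call to move; the robot and the scene stay as the last step left them, time stands still between calls to the robot, and variables do not carry over. Pictures are saved under pics/ and viewed, at most 13 in all, crops included, and the job is handed in when it is done.

Besides the shell and the picture viewer there is one more tool, called after "Call:" as name(argument=value, ...) on one line, values as JSON. play_rows: Moves the arm, as the interface text tells. Its arguments: {"type":"object","properties":{"linear":{"type":"array","items":{"type":"array","items":{"type":"number"}}},"turn":{"type":"array","items":{"type":"number"}},"hand":{"type":"number"}},"required":["linear","turn"]}

```bash
mkdir -p pics
cat > h.py <<'E'
from plant import *
import numpy as np, cv2
from scipy.spatial.transform import Rotation as R
def rot(q): return R.from_quat([q[1],q[2],q[3],q[0]]).as_matrix()
def cam(n):
    c=camera_info(n); K=np.array(c["camera_matrix"])
    if n=="wrist":
        s=state(); T=np.eye(4); T[:3,:3]=rot(s["tool_rot"]); T[:3,3]=s["tool_pos"]
        M=T@np.array(c["mount"]); return K,M[:3,:3],M[:3,3]
    a=np.array(c["attitude"]); A=a if a.shape==(3,3) else rot(a)
    return K,A,np.array(c["origin"])
def ray(C,uv,z):
    K,A,o=C; d=A@np.linalg.inv(K)@np.array([uv[0],uv[1],1.]); return o+d*(z-o[2])/d[2]
def proj(C,P):
    K,A,o=C; p=K@(A.T@(np.array(P)-o)); return p[:2]/p[2]
def save(n,f): cv2.imwrite("pics/"+f,cv2.cvtColor(n,cv2.COLOR_RGB2BGR))
E
python3 - <<'E'
from h import *
for n in("scene","side"):
    save(grab_frame(n),n+"0.png"); C=cam(n); print(n,C[2].round(3),C[1].round(2).tolist(),C[0].round(0).tolist())
    for t in("driver","riser","controller","collar_mouth","cutout","tray","short_driver","objective","oil_bottle","pedestal_post"):
        try:
            r=trace(n,t)
            for k in r[:2]: print(t,round(k["p"],2),np.round(k["location"]),ray(C,k["location"],0.01).round(3),k["region"].sum())
        except Exception as e: print(t,e)
print(state()["time"],state()["tool_rot"],camera_info("wrist")["mount"])
E
```

```text
scene [1.199 0.093 0.971] [[-0.23, 0.79, -0.56], [0.97, 0.18, -0.14], [-0.01, -0.58, -0.81]] [[482.0, 0.0, 315.0], [0.0, 482.0, 202.0], [0.0, 0.0, 1.0]]
driver 0.61 [248. 229.] [ 0.644 -0.207  0.01 ] 119
riser 0.82 [185. 230.] [ 0.68  -0.352  0.01 ] 8170
controller 0.85 [209. 124.] [ 0.338 -0.42   0.01 ] 7219
tray 0.81 [458. 239.] [0.562 0.277 0.01 ] 7038
tray 0.29 [384. 168.] [0.39 0.08 0.01] 145
short_driver 0.62 [440. 255.] [0.612 0.24  0.01 ] 316
objective 0.72 [207. 123.] [ 0.336 -0.426  0.01 ] 7225
objective 0.47 [384. 169.] [0.392 0.077 0.01 ] 121
oil_bottle 0.67 [344. 295.] [0.76  0.046 0.01 ] 299
pedestal_post 0.64 [389. 299.] [0.747 0.142 0.01 ] 188
pedestal_post 0.17 [182. 228.] [ 0.677 -0.359  0.01 ] 8401
side [-0.022  0.56   0.848] [[-0.69, -0.51, 0.51], [-0.72, 0.47, -0.51], [0.02, -0.72, -0.69]] [[401.0, 0.0, 315.0], [0.0, 401.0, 202.0], [0.0, 0.0, 1.0]]
driver 0.39 [350. 168.] [ 0.64  -0.258  0.01 ] 38
riser 0.55 [356. 143.] [ 0.723 -0.38   0.01 ] 3278
controller 0.87 [412. 170.] [ 0.496 -0.407  0.01 ] 1659
collar_mouth 0.87 [409. 168.] [ 0.511 -0.407  0.01 ] 1723
cutout 0.2 [412. 172.] [ 0.49  -0.398  0.01 ] 1661
tray 0.6 [229. 268.] [0.571 0.274 0.01 ] 5518
short_driver 0.8 [228. 250.] [0.624 0.24  0.01 ] 288
objective 0.45 [334. 262.] [0.403 0.062 0.01 ] 164
oil_bottle 0.68 [256. 187.] [0.778 0.031 0.01 ] 164
oil_bottle 0.46 [229. 270.] [0.569 0.278 0.01 ] 5376
pedestal_post 0.65 [235. 210.] [0.736 0.139 0.01 ] 123
pedestal_post 0.63 [411. 170.] [ 0.497 -0.403  0.01 ] 1573
1.1 [ 8.97837834e-06  9.85432365e-01  1.70067789e-01 -9.82686575e-06] [[-1.32311508e-03 -9.60393384e-01 -2.78644572e-01  7.07681288e-02]
 [ 9.99999044e-01 -1.15844995e-03 -7.55608269e-04 -1.20312222e-03]
 [ 4.02885391e-04 -2.78645305e-01  9.60393998e-01 -1.42746475e-01]
 [ 0.00000000e+00  0.00000000e+00  0.00000000e+00  1.00000000e+00]]
```

View pics/scene0.png

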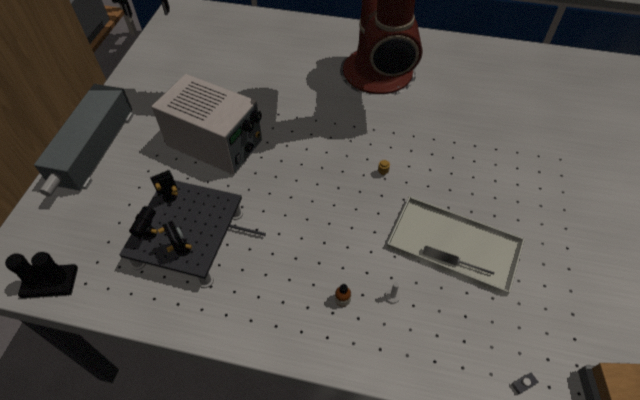

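View pics/side0.png

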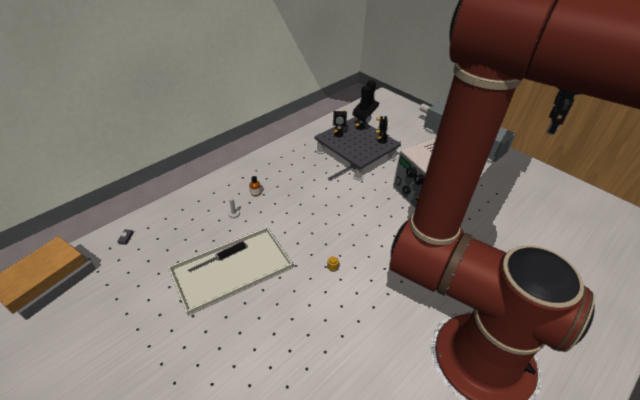

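The scene picture shows the driver shaft from about (230,226) to its tip at (264,234), with the controller panel facing right around (245,140). The tray is around (455,245), its short driver in the lower half. I'll enlarge the controller and riser area.

Run:
```python
from h import *
im=cv2.imread("pics/scene0.png")[70:250,115:315]
im=cv2.convertScaleAbs(im,alpha=1.8,beta=15)
a=cv2.resize(im,None,fx=3.3,fy=3.3,interpolation=cv2.INTER_CUBIC)
cv2.imwrite("pics/c1.png",a)
```

```text
(no output)
```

View pics/c1.png

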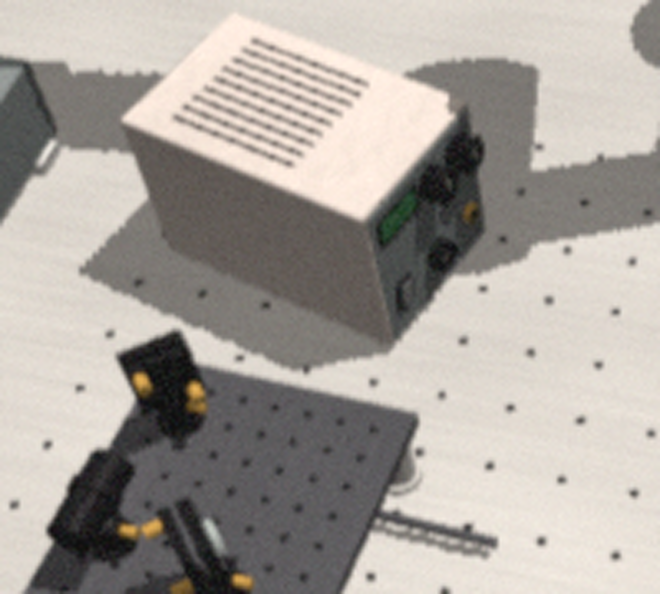

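```bash
cat > m.py <<'E'
from h import *
C=cam("scene")
f=lambda x,y,z: ray(C,(115+x/3.3,70+y/3.3),z)
E
python3 - <<'E'
from m import *
np.set_printoptions(precision=4,suppress=True)
e,t=f(380,514,.014),f(495,542,.014); d=(e-t)/np.linalg.norm(e-t)
print("driver edge,tip",e,t,"vis",np.linalg.norm(e-t),"yaw to tip",np.degrees(np.arctan2(-d[1],-d[0])))
b1,b2=f(390,345,0),f(485,232,0); print("bottom",b1,b2,np.linalg.norm(b1-b2))
T=[f(365,222,.15),f(462,105,.15),f(237,13,.15),f(123,122,.15)]
for i in range(4): print("top",T[i],np.linalg.norm(T[i]-T[(i+1)%4]),np.degrees(np.arctan2(*(T[i]-T[(i+1)%4])[1::-1])))
print("collar",f(443,255,.05))
r=f(416,413,.0627);r2=ray(C,(208,275),.0627);print("riser",r,r2,np.linalg.norm(r-r2),np.degrees(np.arctan2(*(r-r2)[1::-1])))
# tray corners by contour
g=trace("scene","tray")[0]["region"].astype(np.uint8)
c=max(cv2.findContours(g,0,2)[0],key=cv2.contourArea); c=cv2.convexHull(c)
P=np.array([ray(C,p[0],.02)[:2] for p in c],np.float32); print("tray",cv2.minAreaRect(P))
for n in("objective","oil_bottle","pedestal_post","short_driver"): 
    g=trace("scene",n)
    print(n,[(round(k["p"],2),ray(C,k["location"],.02).round(3)) for k in g[:2]])
K=cam("side")
g=trace("side","tray")[0]["region"].astype(np.uint8)
c=max(cv2.findContours(g,0,2)[0],key=cv2.contourArea); c=cv2.convexHull(c)
P=np.array([ray(K,p[0],.02)[:2] for p in c],np.float32); print("tray side",cv2.minAreaRect(P))
E
```

```text
driver edge,tip [ 0.6474 -0.2495  0.014 ] [ 0.6516 -0.1625  0.014 ] vis 0.08712163019719667 yaw to tip 87.24289632113293
bottom [ 0.4882 -0.2984  0.    ] [ 0.357  -0.2604  0.    ] 0.13662311335006389
top [ 0.4965 -0.2909  0.15  ] 0.13232166959258315 -13.643269031811945
top [ 0.3679 -0.2597  0.15  ] 0.21261977655555392 73.34469034804083
top [ 0.307  -0.4634  0.15  ] 0.1383914755805352 164.7992047934375
top [ 0.4405 -0.4997  0.15  ] 0.21614905736839557 -105.00949165960165
collar [ 0.4306 -0.267   0.05  ]
riser [ 0.5888 -0.235   0.0627] [ 0.8021 -0.2373  0.0627] 0.21332918865967915 179.39091352156572
tray ((0.580551028251648, 0.2681100368499756), (0.2814362943172455, 0.16244986653327942), 77.28182983398438)
objective [(0.72, array([ 0.345, -0.42 ,  0.02 ])), (0.47, array([0.4  , 0.078, 0.02 ]))]
oil_bottle [(0.67, array([0.764, 0.047, 0.02 ]))]
pedestal_post [(0.64, array([0.751, 0.142, 0.02 ])), (0.17, array([ 0.683, -0.355,  0.02 ]))]
short_driver [(0.62, array([0.619, 0.239, 0.02 ]))]
tray side ((0.5659117102622986, 0.27017349004745483), (0.2836846709251404, 0.16518332064151764), 77.08342742919922)
```

Call:
play_rows(linear=[[0.016,0.03,0.02],[0.016,0.03,0.02],[0.016,0.03,0.02],[0.016,0.03,0.01],[0.016,0.03,0],[0.016,0.03,0],[0.016,0.03,0],[0.016,0.03,0]], turn=[4,4,4,4,4,4,4,4], hand=0.05)

```text
time: 2.4
tool_pos: [0.3379, -0.3478, 0.3015]
tool_rot: [0.0, 0.9, 0.436, 0.0]
contact_force: [-0.6, -0.3, 0.7]
gripper_width: 0.584
grasp_force: 0.0
```

Call:
play_rows(linear=[[0.016,0.03,0],[0.016,0.03,0],[0.016,0.03,0],[0.016,0.03,0],[0.016,0.03,0],[0.016,0.03,0],[0.016,0.03,0],[0,0,0]], turn=[4,4,4,4,4,4,0,0])

```text
time: 3.4
tool_pos: [0.45, -0.1374, 0.3014]
tool_rot: [0.0, 0.789, 0.614, 0.0]
contact_force: [0.3, 0.5, -0.3]
gripper_width: 0.588
grasp_force: 0.0
```

Run:
```python
from h import *
s=state(); print(s["time"],s["tool_pos"],s["joint_pos"],s["gripper_width"]); C=cam("wrist"); print(C[0].round(0).tolist())
im=grab_frame("wrist"); save(im,"w1.png")
for P in [(.43,-.267,.05),(.65,-.163,.014),(.4968,-.295,.15)]: print(proj(C,P))
for n in ("driver","collar_mouth"):
  print(n,[(round(k["p"],2),k["location"],k["region"].sum()) for k in trace("wrist",n)[:2]])
```

```text
3.4 [ 0.45000544 -0.13738317  0.3014133 ] [-4.54737710e-01 -3.60053440e-01  1.86627716e+00  1.16941802e-04
  1.63521367e+00 -2.06485252e-01] 0.587980964206185
[[297.0, 0.0, 316.0], [0.0, 297.0, 200.0], [0.0, 0.0, 1.0]]
[324.69593597 258.12580992]
[455.61735654 148.36061053]
[389.5599289  306.95806503]
driver [(0.62, [456.7, 180.0], np.int64(329))]
collar_mouth [(0.93, [318.1, 301.4], np.int64(8555))]
```

View pics/w1.png

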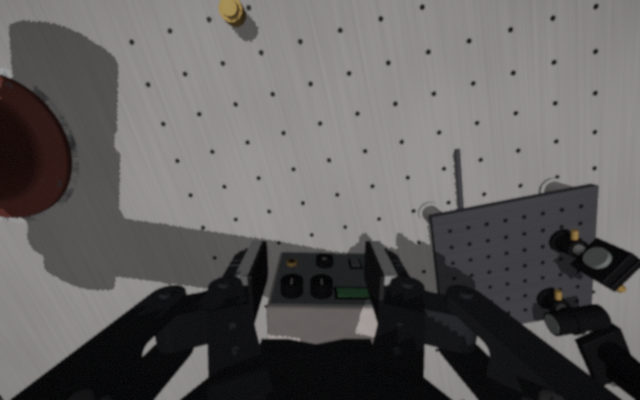

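The wrist picture agrees with the estimates: driver tip at (457,150), shaft down to (461,208), and the collar at about (325,259). I'll enlarge the panel for a subpixel collar fix.

Run:
```python
from h import *
im=cv2.imread("pics/w1.png")
a=cv2.convertScaleAbs(cv2.resize(im[240:315,258:388],None,fx=6,fy=6,interpolation=cv2.INTER_CUBIC),alpha=2.5,beta=10)
b=cv2.convertScaleAbs(cv2.resize(im[140:220,420:500],None,fx=6,fy=6,interpolation=cv2.INTER_CUBIC),alpha=1.5)
cv2.imwrite("pics/c2.png",a)
C=cam("wrist")
for v in (155,175,195): 
  g=im[v,445:475].sum(1).astype(float); w=np.clip(np.median(g)-40-g,0,None); u=445+(w*np.arange(30)).sum()/w.sum(); print(v,u,ray(C,(u,v),.014),g[::2])
print("tip",ray(C,(457.5,149.5),.014),"collar",ray(C,(324.5,259),.05))
```

```text
155 456.13700516351116 [ 0.64855575 -0.17545806  0.014     ] [447. 442. 440. 417. 273. 164. 190. 236. 400. 430. 439. 437. 439. 440.
 436.]
175 457.5243553008596 [ 0.6469285  -0.20532007  0.014     ] [445. 448. 447. 438. 395. 227. 167. 199. 300. 432. 435. 439. 441. 437.
 439.]
195 459.10505212510026 [ 0.64551846 -0.23641702  0.014     ] [447. 445. 443. 445. 439. 394. 211. 183. 206. 381. 433. 437. 438. 437.
 438.]
tip [ 0.65141671 -0.16806888  0.014     ] collar [ 0.42806386 -0.27024358  0.05      ]
```

View pics/c2.png

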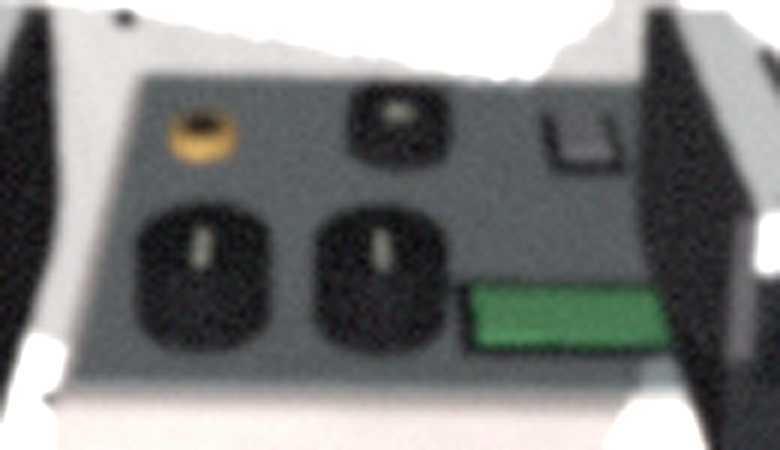

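Call:
play_rows(linear=[[0.033,-0.009,-0.02],[0.033,-0.009,-0.02],[0.033,-0.009,-0.02],[0.033,-0.009,-0.02],[0.033,-0.009,-0.03],[0.034,-0.008,-0.03],[0,0,-0.03],[0,0,-0.03]], turn=[2,2,2,2,2,1.3,0,0])

```text
time: 4.55
tool_pos: [0.6482, -0.1935, 0.0999]
tool_rot: [-0.0, 0.727, 0.687, -0.0]
contact_force: [0.2, -0.3, 0.1]
gripper_width: 0.586
grasp_force: 0.0
```

Run:
```python
from h import *
s=state(); print(s["time"],s["tool_pos"],s["tool_rot"]); C=cam("wrist")
im=grab_frame("wrist"); save(im,"w2.png")
k=trace("wrist","driver"); print([(q["p"],q["location"],q["region"].sum()) for q in k])
if k:
  v,u=np.nonzero(k[0]["region"]); 
  for r in sorted(set(v))[::8]: m=u[v==r].mean(); print(r,m,(v==r).sum(),ray(C,(m,r),.014).round(4))
```

```text
4.55 [ 0.6482484  -0.19350439  0.09990576] [-1.64313794e-04  7.26700857e-01  6.86953995e-01 -2.14441028e-04]
[(0.55, [316.5, 223.6], np.int64(1040))]
170 317.5 6 [ 0.6508 -0.1634  0.014 ]
178 317.5 10 [ 0.6504 -0.1698  0.014 ]
186 317.5 10 [ 0.6501 -0.1762  0.014 ]
194 317.5 10 [ 0.6497 -0.1827  0.014 ]
202 317.5 10 [ 0.6493 -0.1893  0.014 ]
210 317.5 10 [ 0.649  -0.1961  0.014 ]
218 318.0 9 [ 0.649  -0.2029  0.014 ]
226 317.5 8 [ 0.6482 -0.2099  0.014 ]
234 318.0 9 [ 0.6482 -0.2169  0.014 ]
242 318.0 9 [ 0.6478 -0.2241  0.014 ]
250 318.0 9 [ 0.6474 -0.2314  0.014 ]
258 318.0 9 [ 0.647  -0.2388  0.014 ]
266 318.0 9 [ 0.6466 -0.2464  0.014 ]
274 318.0 9 [ 0.6462 -0.254   0.014 ]
```

Call:
play_rows(linear=[[0.001,0,-0.03],[0,0,-0.03],[0,0,-0.025],[0,0,-0.011],[0,0,0]], turn=[0,0,0,0,0])

```text
time: 5.28
tool_pos: [0.6494, -0.1924, 0.0056]
tool_rot: [-0.0, 0.726, 0.687, -0.0]
contact_force: [0.7, 0.0, 0.1]
gripper_width: 0.585
grasp_force: 0.0
```

Call:
play_rows(linear=[[0,0,0],[0,0,0],[0,0,0],[0,0,0],[0,0,0],[0,0,0]], turn=[0,0,0,0,0,0], hand=0)

```text
time: 6.02
tool_pos: [0.6499, -0.192, 0.0057]
tool_rot: [0.001, 0.726, 0.688, 0.0]
contact_force: [1.6, -0.7, 1.6]
gripper_width: 0.06
grasp_force: 58.8
```

Call:
play_rows(linear=[[0.001,0.015,0],[0.001,0.025,0],[0.001,0.025,0],[0.002,0.025,0],[0.001,0.025,0],[0.001,0.025,0],[0.002,0.025,0],[0.001,0.025,0]], turn=[0,0,0,0,0,0,0,0])

```text
time: 7.02
tool_pos: [0.6592, 0.0002, 0.0052]
tool_rot: [-0.0, 0.726, 0.688, -0.0]
contact_force: [0.2, -1.6, 0.7]
gripper_width: 0.057
grasp_force: 58.8
```

Call:
play_rows(linear=[[0,0.015,0],[0,0,0],[0,0,0]], turn=[0,0,0])

```text
time: 7.4
tool_pos: [0.6595, 0.0136, 0.0054]
tool_rot: [-0.0, 0.726, 0.688, 0.0]
contact_force: [0.0, 1.3, 1.5]
gripper_width: 0.061
grasp_force: 58.9
```

Call:
play_rows(linear=[[0,0,0],[0,0,0],[0,0,0],[0,0,0.06],[0,0,0.06],[0,0,0.06],[0,0,0],[0,0,0]], turn=[0,0,0,0,0,0,0,0], hand=0.05)

```text
time: 8.4
tool_pos: [0.6592, 0.013, 0.185]
tool_rot: [-0.0, 0.726, 0.688, -0.0]
contact_force: [-0.1, 0.1, -0.1]
gripper_width: 0.586
grasp_force: 0.0
```

Run:
```python
from h import *
s=state(); print(s["time"],s["tool_pos"],s["tool_rot"],s["joint_pos"]); C=cam("wrist")
im=grab_frame("wrist"); save(im,"w3.png")
k=trace("wrist","driver"); print([(q["p"],q["location"],q["region"].sum()) for q in k])
if k:
  v,u=np.nonzero(k[0]["region"]); 
  for r in sorted(set(v))[::10]: m=u[v==r].mean(); print(r,m,(v==r).sum(),ray(C,(m,r),.014).round(4))
```

```text
8.4 [0.65921503 0.01299266 0.18496408] [-1.10971225e-04  7.26168886e-01  6.87516340e-01 -1.36123974e-04] [-9.30434874e-02  1.63140608e-01  1.57213775e+00 -5.92357753e-05
  1.40666066e+00 -3.83640353e-02]
[(0.67, [315.1, 274.4], np.int64(2420))]
158 315.5 6 [0.66   0.0404 0.014 ]
168 315.5 8 [0.6594 0.0298 0.014 ]
178 316.0 7 [0.6594 0.0189 0.014 ]
188 316.5 6 [0.6593 0.0078 0.014 ]
198 316.0 7 [ 0.6581 -0.0034  0.014 ]
208 316.0 7 [ 0.6575 -0.0149  0.014 ]
218 316.0 7 [ 0.6568 -0.0266  0.014 ]
228 316.0 7 [ 0.6562 -0.0385  0.014 ]
238 316.0 5 [ 0.6555 -0.0507  0.014 ]
248 315.0 11 [ 0.6537 -0.0631  0.014 ]
258 316.0 25 [ 0.6541 -0.0758  0.014 ]
268 316.0 25 [ 0.6534 -0.0888  0.014 ]
278 316.5 24 [ 0.6532 -0.1021  0.014 ]
288 316.5 22 [ 0.6525 -0.1156  0.014 ]
298 316.0 21 [ 0.6511 -0.1294  0.014 ]
308 316.0 21 [ 0.6503 -0.1435  0.014 ]
318 316.0 21 [ 0.6495 -0.1579  0.014 ]
328 316.0 17 [ 0.6487 -0.1726  0.014 ]
```

View pics/w3.png

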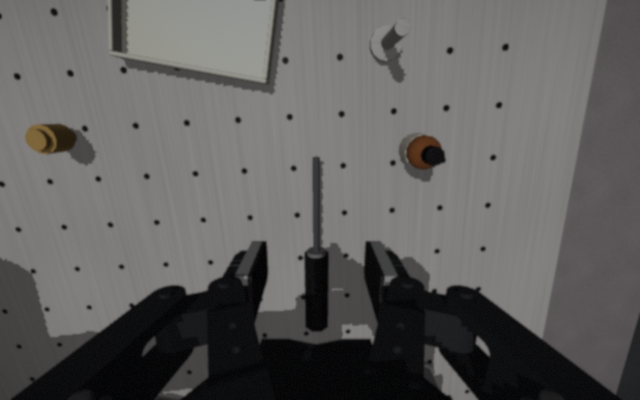

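Call:
play_rows(linear=[[-0.001,-0.015,0],[-0.001,-0.015,0],[-0.001,-0.015,0],[-0.001,-0.015,0],[-0.001,-0.015,0],[-0.001,-0.015,0],[-0.001,-0.015,0],[0,-0.006,0]], turn=[-10,-10,-10,-10,-10,-10,-10,-10])

```text
time: 9.5
tool_pos: [0.6512, -0.0984, 0.1823]
tool_rot: [-0.001, 0.998, 0.057, -0.002]
contact_force: [-0.0, -0.1, -0.2]
gripper_width: 0.588
grasp_force: 0.0
```

Call:
play_rows(linear=[[0,0,0],[0,0,0],[0,0,0],[0,0,0],[0,0,0],[0,0,0],[0,0,0],[0,0,0]], turn=[-10,-10,-10,-10,-10,-10,-10,-10])

```text
time: 10.5
tool_pos: [0.6512, -0.0976, 0.1822]
tool_rot: [0.001, 0.802, -0.598, -0.002]
contact_force: [0.0, -1.0, -0.3]
gripper_width: 0.585
grasp_force: 0.0
```

Call:
play_rows(linear=[[0,0,0],[0,0,0],[0,0,-0.05],[0,0,-0.05],[0,0,0]], turn=[-10,-10,0,0,0])

```text
time: 11.12
tool_pos: [0.6471, -0.0965, 0.0773]
tool_rot: [-0.004, -0.688, 0.726, 0.006]
contact_force: [0.2, 0.1, 0.0]
gripper_width: 0.587
grasp_force: 0.0
```

Run:
```python
from h import *
s=state(); print(s["time"],s["tool_pos"],s["tool_rot"],s["joint_pos"]); C=cam("wrist")
im=grab_frame("wrist"); save(im,"w4.png")
k=trace("wrist","driver"); print([(q["p"],q["location"],q["region"].sum()) for q in k])
if k:
  v,u=np.nonzero(k[0]["region"]); 
  for r in sorted(set(v))[::12]: m=u[v==r].mean(); print(r,m,(v==r).sum(),ray(C,(m,r),.014).round(4))
```

```text
11.125 [ 0.64705415 -0.09649206  0.07727961] [-0.00387194 -0.68754114  0.72610785  0.00629119] [-2.61693591e-01  2.62688242e-01  1.64701834e+00 -1.13158158e-05
  1.24666065e+00  2.93445255e+00]
[(0.79, [302.7, 194.2], np.int64(6662)), (0.57, [185.4, 378.9], np.int64(1300))]
112 300.5 26 [ 0.6517 -0.1676  0.014 ]
124 304.0 43 [ 0.6499 -0.1598  0.014 ]
136 304.0 43 [ 0.6504 -0.1519  0.014 ]
148 304.0 43 [ 0.651  -0.1439  0.014 ]
160 304.0 41 [ 0.6515 -0.1357  0.014 ]
172 304.5 40 [ 0.6518 -0.1272  0.014 ]
184 304.5 40 [ 0.6523 -0.1186  0.014 ]
196 304.5 40 [ 0.6529 -0.1098  0.014 ]
208 305.0 39 [ 0.6531 -0.1007  0.014 ]
220 305.0 39 [ 0.6538 -0.0915  0.014 ]
232 305.5 38 [ 0.654 -0.082  0.014]
244 305.5 38 [ 0.6547 -0.0722  0.014 ]
256 305.5 24 [ 0.6553 -0.0623  0.014 ]
268 305.5 10 [ 0.656  -0.0521  0.014 ]
280 306.0 11 [ 0.6563 -0.0415  0.014 ]
292 306.5 10 [ 0.6566 -0.0308  0.014 ]
304 306.5 10 [ 0.6573 -0.0197  0.014 ]
316 306.5 10 [ 0.658  -0.0084  0.014 ]
328 306.5 10 [0.6588 0.0033 0.014 ]
340 306.5 10 [0.6595 0.0153 0.014 ]
```

Call:
play_rows(linear=[[0,0,0],[0,0,0]], turn=[0,0])

```text
time: 11.48
tool_pos: [0.654, -0.0982, 0.088]
tool_rot: [0.001, -0.688, 0.726, -0.002]
contact_force: [0.1, 0.0, 0.2]
gripper_width: 0.586
grasp_force: 0.0
```

Run:
```python
from h import *
s=state(); print(s["time"],s["tool_pos"],s["tool_rot"],s["joint_pos"],s["joint_vel"].round(3) if hasattr(s["joint_vel"],"round") else s["joint_vel"])
print(rot(s["tool_rot"]).round(4))
```

```text
11.475 [ 0.65403825 -0.09822866  0.08803008] [ 0.00110796 -0.68761135  0.72607591 -0.00178191] [-2.61510479e-01  2.54641899e-01  1.63693174e+00  2.29958636e-05
  1.24582251e+00  2.93447881e+00] [-0.     0.003  0.009 -0.001 -0.002 -0.001]
[[-5.440e-02 -9.985e-01  4.100e-03]
 [-9.985e-01  5.440e-02 -1.100e-03]
 [ 8.000e-04 -4.100e-03 -1.000e+00]]
```

Call:
play_rows(linear=[[0,0,-0.025],[0,0,-0.025],[0,0,-0.02],[0,0,-0.01],[0,0,0],[0,0,0]], turn=[0,0,0,0,0,0])

```text
time: 12.22
tool_pos: [0.6534, -0.0981, 0.0064]
tool_rot: [0.0, -0.688, 0.726, -0.001]
contact_force: [0.3, -0.1, 0.2]
gripper_width: 0.587
grasp_force: 0.0
```

Call:
play_rows(linear=[[0,0,0],[0,0,0],[0,0,0],[0,0,0],[0,0,0],[0,0,0]], turn=[0,0,0,0,0,0], hand=0.01)

```text
time: 12.98
tool_pos: [0.6535, -0.0981, 0.0067]
tool_rot: [0.001, -0.688, 0.726, -0.001]
contact_force: [-0.9, -0.3, 6.4]
gripper_width: 0.31
grasp_force: 61.1
```

Call:
play_rows(linear=[[0,0.01,0.02],[0,0.02,0.03],[0,0.03,0.04],[-0.01,0.03,0.04],[-0.02,0.03,0.03],[-0.02,0,0],[0,0,0],[0,0,0]], turn=[0,0,0,0,0,0,0,0])

```text
time: 13.98
tool_pos: [0.6023, 0.0223, 0.1649]
tool_rot: [-0.0, -0.688, 0.726, 0.0]
contact_force: [0.5, 0.2, -1.0]
gripper_width: 0.31
grasp_force: 60.3
```

Call:
play_rows(linear=[[0,0,0],[0,0,0],[0,0,0],[0,0,0],[0,0,0],[0,0,0],[0,0,0],[0,0,0]], turn=[7,10,10,10,10,10,10,10])

```text
time: 14.98
tool_pos: [0.6028, 0.0218, 0.1645]
tool_rot: [-0.0, 0.99, -0.138, -0.001]
contact_force: [0.6, 1.1, -1.3]
gripper_width: 0.307
grasp_force: 60.3
```

Call:
play_rows(linear=[[-0.012,-0.009,0],[-0.015,-0.012,0],[-0.015,-0.012,0],[-0.015,-0.012,0],[-0.015,-0.011,0],[-0.015,-0.011,0],[-0.015,-0.011,0],[-0.015,-0.01,0]], turn=[10,10,10,10,10,10,10,10])

```text
time: 15.98
tool_pos: [0.4852, -0.0665, 0.1648]
tool_rot: [-0.0, 0.847, 0.531, -0.0]
contact_force: [-0.4, 0.2, -0.5]
gripper_width: 0.305
grasp_force: 60.3
```

Call:
play_rows(linear=[[0,0,-0.02],[0,0,-0.04],[0,0,-0.04],[0,0,-0.022],[0,0,0],[0,0,0]], turn=[10.7,0,0,0,0,0])

```text
time: 16.73
tool_pos: [0.4865, -0.0662, 0.0442]
tool_rot: [0.001, 0.796, 0.606, 0.0]
contact_force: [-0.2, 0.6, 0.0]
gripper_width: 0.312
grasp_force: 60.2
```

Run:
```python
from h import *
s=state(); print(s["time"],s["tool_pos"],s["tool_rot"],s["joint_pos"].round(3)if hasattr(s["joint_pos"],"round") else s["joint_pos"]); A=rot(s["tool_rot"]); print("psi",np.degrees(np.arctan2(A[1,0],A[0,0])))
t=s["tool_pos"]-A[:,0]*.142+np.array([0,0,.0073]); print("expected tip",t)
o=[]
for n in("scene","wrist","side"):
  im=grab_frame(n); save(im,n+"5.png"); C=cam(n); u=proj(C,t); print(n,u,proj(C,(.4295,-.268,.05)))
  if n!="side":
    x,y=(int(u[0]),int(u[1])) ; x=min(max(x,50),590); y=min(max(y,45),355)
    print(n,x-50,y-45); o.append(cv2.convertScaleAbs(cv2.resize(cv2.cvtColor(im[y-45:y+45,x-50:x+50],4),(400,360),interpolation=2),alpha=1.8,beta=10))
cv2.imwrite("pics/c5.png",np.hstack(o))
```

```text
16.725 [ 0.48645667 -0.06624121  0.04424388] [5.09856620e-04 7.95672410e-01 6.05726828e-01 4.07776871e-04] [-0.287 -0.072  2.069  0.     1.143 -0.018]
psi 74.56234378885469
expected tip [ 0.44865773 -0.20311795  0.05153944]
scene [271.2304603 156.2838932] [249.01488674 146.88811669]
scene 221 111
wrist [316.69591844 461.95078059] [315.00544643 527.7880172 ]
wrist 266 310
side [386.4846704 195.5683289] [405.04822208 189.278516  ]
```

View pics/c5.png

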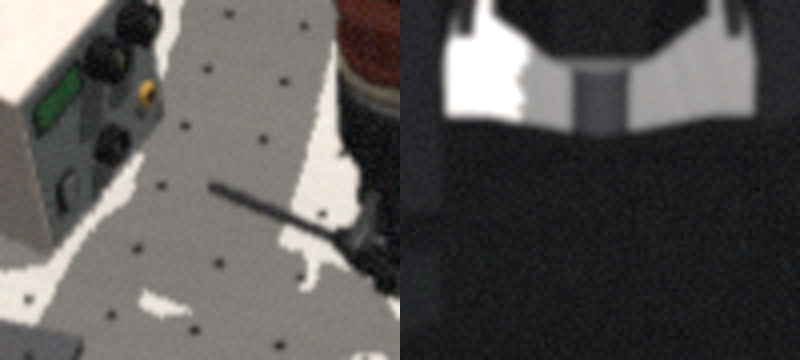

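In the scene crop the tip is at pixel (274,157.5) and the collar mouth at about (250,147.5), and the shaft line runs into the mouth. I'll check the other direction in the side camera.

Run:
```python
from h import *
im=cv2.imread("pics/side5.png")[150:225,350:450]
cv2.imwrite("pics/c6.png",cv2.convertScaleAbs(cv2.resize(im,None,fx=8,fy=8,interpolation=2),alpha=2,beta=10))
C=cam("side")
print(proj(C,(.4295,-.268,.05)),proj(C,(.4295+.37*.264,-.268+.37*.9645,.05)),proj(C,(.4968,-.295,.15)),proj(C,(.3625,-.26,.15)))
```

```text
[405.04822208 189.278516  ] [294.48201584 231.11299129] [398.24324366 148.68166643] [429.44828095 175.43924796]
```

View pics/c6.png

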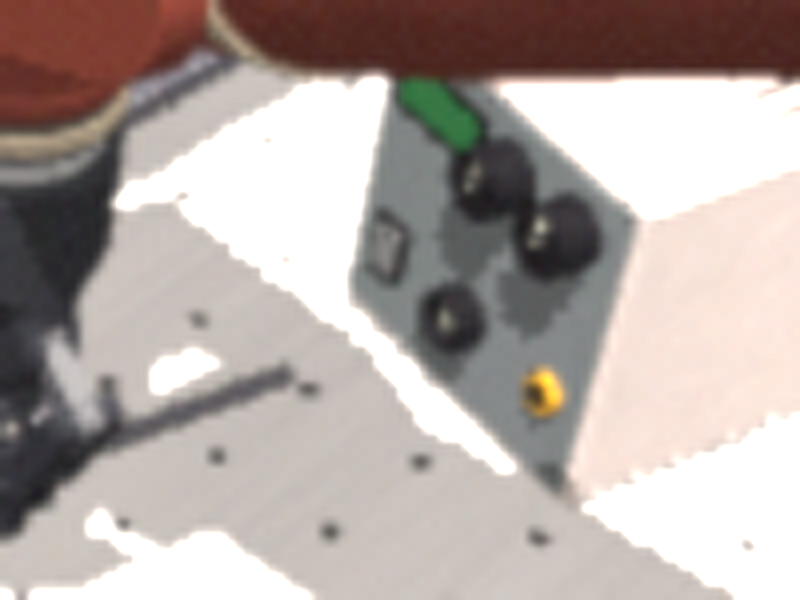

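Side crop: tip at (386.2,196.7), collar mouth at about (405.8,190). I'll triangulate both points.

```bash
cat > tri.py <<'E'
from h import *
def tri(a,b):
    Ps=[]
    for n in("scene","side"):
        K,A,o=cam(n); Ps.append(K@np.c_[A.T,-A.T@o])
    X=cv2.triangulatePoints(Ps[0],Ps[1],np.array(a,float),np.array(b,float))[:,0]; return X[:3]/X[3]
E
python3 - <<'E'
from tri import *
t=tri((274,157.5),(386.25,196.75)); m=tri((250.2,147.6),(405.75,190)); print(t,m,m-t)
a=np.radians(-105.4); ux=np.array([np.cos(a),np.sin(a)]); uy=np.array([-ux[1],ux[0]]); d=(m-t)[:2]; print("along",d@ux,"lateral",d@uy,"dz",(m-t)[2])
E
```

```text
[ 0.44746504 -0.19771767  0.04894873] [ 0.42761471 -0.26682694  0.04726479] [-0.01985033 -0.06910927 -0.00168394]
along 0.07189931009004087 lateral -0.0007852180347334461 dz -0.0016839419044451728
```

Call:
play_rows(linear=[[-0.003,-0.008,-0.0015],[-0.004,-0.0125,0],[-0.004,-0.0125,0],[-0.003,-0.0125,0],[-0.003,-0.0125,0],[0,0,0],[0,0,0],[0,0,0]], turn=[0,0,0,0,0,0,0,0])

```text
time: 17.88
tool_pos: [0.4685, -0.1235, 0.0417]
tool_rot: [-0.0, 0.795, 0.606, 0.0]
contact_force: [-0.6, 0.6, -1.5]
gripper_width: 0.308
grasp_force: 60.2
```

Run:
```python
from h import *
print(state()["tool_pos"],state()["contact_force"])
o=[]
for n,x,y in(("scene",215,115),("side",360,155)):
  im=grab_frame(n); save(im,n+"7.png")
  o.append(cv2.convertScaleAbs(cv2.resize(cv2.cvtColor(im[y:y+64,x:x+66],4),(396,384),interpolation=2),alpha=2.2,beta=10))
cv2.imwrite("pics/c7.png",np.hstack(o))
```

```text
[ 0.46852011 -0.12349698  0.04174914] [-0.57530993  0.55639844 -1.52608746]
```

View pics/c7.png

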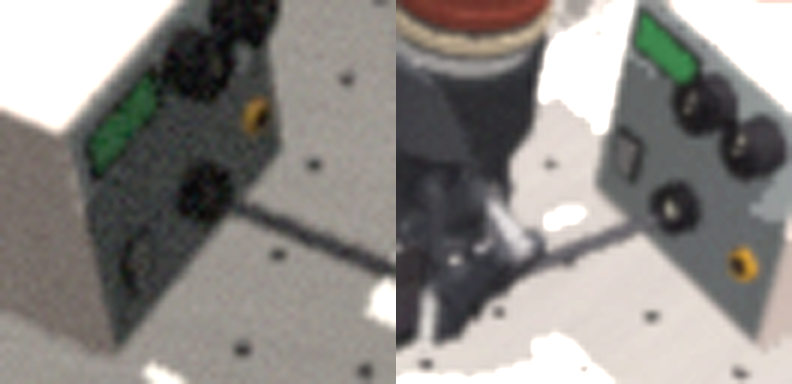

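Run:
```python
from tri import *
# centreline of dark shaft in each fresh crop: subpixel by darkness centroid per column
for n,x0,x1,sl,p in(("scene",254,272,.42,(253.8,149.5)),("side",388,401,-.37,(400.3,193.2))):
  g=cv2.imread(f"pics/{n}7.png").sum(2).astype(float); q=[]
  for x in range(x0,x1):
    c=p[1]+sl*(x-p[0]); ys=np.arange(int(c)-4,int(c)+6); w=np.clip(np.percentile(g[ys,x],75)-g[ys,x]-15,0,None); q.append((x,(w*ys).sum()/w.sum()))
  q=np.array(q); f=np.polyfit(*q.T,1); print(n,f,"at tip",np.polyval(f,p[0]),"at mouth",np.polyval(f,{"scene":250.2,"side":405.75}[n]),np.std(q[:,1]-np.polyval(f,q[:,0])))
t=tri((253.8,149.5),(400.3,193.2)); m=tri((250.2,147.6),(405.75,189.8)); print(t,m)
a=np.radians(-105.4); ux=np.array([np.cos(a),np.sin(a)]); uy=np.array([-ux[1],ux[0]]); d=(m-t)[:2]; print("along",d@ux,"lateral",d@uy,"dz",(m-t)[2])
```

```text
scene [ 0.46177525 31.31957747] at tip 148.51813641924633 at mouth 146.85574551211968 0.6014952077913992
side [ -0.51789715 398.27689014] at tip 190.96266039067592 at mouth 188.14012091489545 0.22438373082804214
[ 0.43187814 -0.25366305  0.04375857] [ 0.42789548 -0.2667793   0.04774608]
along 0.013702938566683176 lateral -0.0003565663376467659 dz 0.0039875093212784415
```

Call:
play_rows(linear=[[0,0,0.0018],[-0.001,-0.004,0],[-0.001,-0.004,0],[-0.001,-0.003,0],[-0.001,-0.003,0],[0,0,0],[0,0,0]], turn=[0,0,0,0,0,0,0])

```text
time: 18.85
tool_pos: [0.4645, -0.1377, 0.0436]
tool_rot: [-0.0, 0.796, 0.606, 0.0]
contact_force: [0.8, 2.6, -1.1]
gripper_width: 0.307
grasp_force: 60.3
```

Call:
play_rows(linear=[[-0.0005,-0.002,0],[-0.0005,-0.002,0],[0,0,0],[0,0,0]], turn=[0,0,0,0])

```text
time: 19.35
tool_pos: [0.4637, -0.1407, 0.0435]
tool_rot: [-0.001, 0.796, 0.606, 0.001]
contact_force: [2.6, 6.9, -0.5]
gripper_width: 0.308
grasp_force: 60.3
```

Call:
play_rows(linear=[[-0.0005,-0.002,0],[-0.0005,-0.002,0],[0,0,0],[0,0,0]], turn=[0,0,0,0])

```text
time: 19.85
tool_pos: [0.4635, -0.141, 0.0434]
tool_rot: [-0.004, 0.796, 0.605, 0.004]
contact_force: [7.6, 21.8, 1.0]
gripper_width: 0.313
grasp_force: 60.5
```

Call:
play_rows(linear=[[0.003,0.01,0],[0.004,0.015,0],[0.005,0.018,0],[0.005,0.018,0],[0.005,0.018,0],[0.003,0.012,0.02],[0,0,0.05],[0,0,0.05]], turn=[0,0,0,0,0,0,0,0])

```text
time: 20.85
tool_pos: [0.4869, -0.0546, 0.1644]
tool_rot: [-0.0, 0.795, 0.606, -0.001]
contact_force: [0.5, -0.4, -1.0]
gripper_width: 0.309
grasp_force: 60.3
```

Run:
```python
from h import *
print(state()["tool_pos"],state()["contact_force"])
o=[cv2.imread("pics/side5.png")[172:208,388:424]]
im=grab_frame("side"); save(im,"side8.png"); o.append(cv2.imread("pics/side8.png")[172:208,388:424])
grab_frame("wrist")
o+=[cv2.imread("pics/scene5.png")[130:166,230:266]]; save(grab_frame("scene"),"scene8.png"); o.append(cv2.imread("pics/scene8.png")[130:166,230:266])
b=[cv2.convertScaleAbs(cv2.resize(i,(380,290),interpolation=2),alpha=2) for i in o]
cv2.imwrite("pics/c8.png",np.vstack([np.hstack(b[:2]),np.hstack(b[2:])]))
for n in("scene","side"):
  k=trace(n,"driver"); print(n,[(q["p"],q["location"],q["region"].sum()) for q in k[:2]])
```

```text
[ 0.48693133 -0.05456615  0.16437735] [ 0.47760297 -0.37674221 -0.99150339]
scene [(0.58, [337.2, 146.3], np.int64(524))]
side [(0.66, [339.6, 180.6], np.int64(404))]
```

View pics/c8.png

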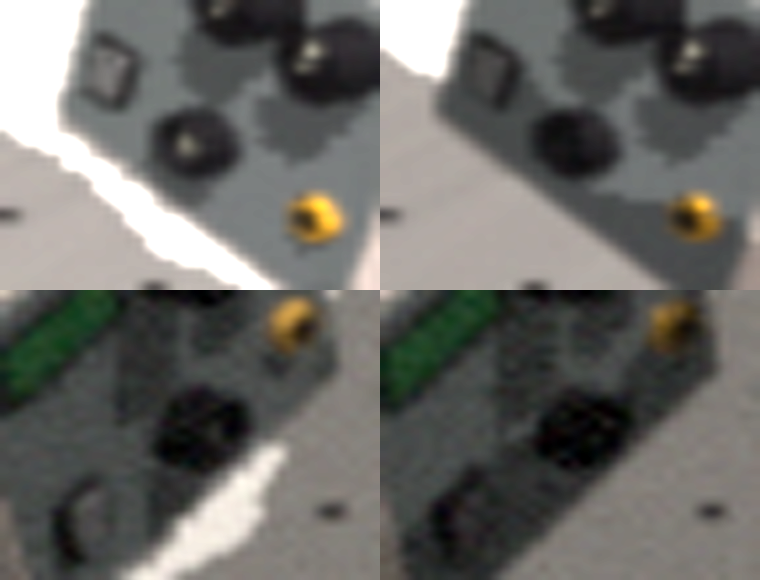

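The plunger's white face, visible in the left-hand crops at (195,145), is gone in the right-hand ones, so it is in. Next is the tray.

Call:
play_rows(linear=[[0.007,0.03,0.03],[0.007,0.05,0.03],[0.007,0.055,0.03],[0.007,0.055,0],[0.007,0.055,0],[0.007,0.055,0],[0.007,0.055,0],[0.007,0.045,0]], turn=[0,0,0,0,0,0,0,0])

```text
time: 22.1
tool_pos: [0.5423, 0.3463, 0.2498]
tool_rot: [-0.0, 0.795, 0.606, -0.003]
contact_force: [0.9, -0.6, -1.3]
gripper_width: 0.31
grasp_force: 60.3
```

Call:
play_rows(linear=[[0,0,0],[0,0,0],[0,0,0]], turn=[0,0,0])

```text
time: 22.48
tool_pos: [0.5433, 0.3434, 0.2524]
tool_rot: [0.0, 0.796, 0.605, -0.001]
contact_force: [0.5, -0.6, -0.6]
gripper_width: 0.308
grasp_force: 60.3
```

Run:
```python
from h import *
s=state(); A=rot(s["tool_rot"]); print(s["tool_pos"],np.degrees(np.arctan2(A[1,0],A[0,0])))
C=cam("wrist"); im=grab_frame("wrist"); save(im,"w9.png")
for n,z in(("tray",.02),("short_driver",.014),("driver",.26)):
  for k in trace("wrist",n)[:2]:
    g=k["region"].astype(np.uint8); c=cv2.convexHull(max(cv2.findContours(g,0,2)[0],key=cv2.contourArea))
    P=np.array([ray(C,p[0],z)[:2] for p in c],np.float32); print(n,k["p"],g.sum(),cv2.minAreaRect(P), "bbox",c[:,0].min(0),c[:,0].max(0))
    if n=="tray": print("quad px",cv2.approxPolyDP(c,8,True)[:,0].tolist())
# predicted corners from initial estimate
a=np.radians(77.2); R2=np.array([[np.cos(a),-np.sin(a)],[np.sin(a),np.cos(a)]])
for sx,sy in((1,1),(1,-1),(-1,-1),(-1,1)): print(proj(C,np.r_[np.array([.573,.269])+R2@[.14*sx,.075*sy],.02]).round(1))
```

```text
[0.54325987 0.34338859 0.25243063] 74.50000483965815
tray 0.6 8825 ((0.5846402049064636, 0.2827889919281006), (0.2500753104686737, 0.13598576188087463), 77.6102523803711) bbox [301 107] [413 288]
quad px [[302, 112], [413, 108], [404, 288], [346, 237]]
short_driver 0.57 1191 ((0.6225115656852722, 0.2755472660064697), (0.1646266132593155, 0.02179163135588169), 80.48198699951172) bbox [379 142] [396 259]
driver 0.69 12756 ((0.5452204346656799, 0.3548769950866699), (0.12139863520860672, 0.029687069356441498), 74.41854858398438) bbox [283 113] [348 343]
[289.1 113.2]
[413.4 106.9]
[405.1 306.7]
[303.  310.9]
```

Call:
play_rows(linear=[[0.007,-0.017,-0.02],[0.007,-0.017,-0.04],[0,0,-0.045],[0,0,-0.045],[0,0,-0.04],[0,0,-0.015],[0,0,0],[0,0,0]], turn=[2.7,0,0,0,0,0,0,0])

```text
time: 23.68
tool_pos: [0.5591, 0.3113, 0.0509]
tool_rot: [0.001, 0.781, 0.624, 0.002]
contact_force: [0.1, 0.8, -1.0]
gripper_width: 0.309
grasp_force: 60.2
```

Run:
```python
from h import *
s=state(); A=rot(s["tool_rot"]); print(s["tool_pos"],np.degrees(np.arctan2(A[1,0],A[0,0])),s["contact_force"])
C0=np.array([.573,.269]);a=np.radians(77.2); R2=np.array([[np.cos(a),-np.sin(a)],[np.sin(a),np.cos(a)]])
for n in("scene","side"):
  C=cam(n); save(grab_frame(n),n+"9.png"); k=trace(n,"driver"); print(n,[(q["p"],q["location"],q["region"].sum()) for q in k[:2]])
  for q in k[:2]:
    v,u=np.nonzero(q["region"]); c=np.c_[u,v].astype(np.float32); e=[c[u.argmin()],c[u.argmax()],c[v.argmin()],c[v.argmax()]]
    for p in e: P=ray(C,p,s["tool_pos"][2]+.007); print("  ",p,P.round(3),(R2.T@(P[:2]-C0)).round(3))
```

```text
[0.559092   0.31132468 0.05089967] 77.28136206216973 [ 0.08967184  0.83168164 -0.97676232]
scene [(0.67, [491.8, 229.3], np.int64(620))]
   [422. 208.] [0.528 0.182 0.058] [-0.095  0.025]
   [513. 236.] [0.559 0.385 0.058] [0.11 0.04]
   [422. 208.] [0.528 0.182 0.058] [-0.095  0.025]
   [508. 247.] [0.59  0.374 0.058] [0.106 0.007]
side [(0.63, [209.3, 274.0], np.int64(556))]
   [187. 274.] [0.592 0.373 0.058] [0.106 0.005]
   [268. 246.] [0.529 0.177 0.058] [-0.099  0.022]
   [266. 246.] [0.533 0.181 0.058] [-0.095  0.02 ]
   [190. 285.] [0.56  0.385 0.058] [0.11  0.039]
```

Call:
play_rows(linear=[[0,0,-0.015],[0,0,-0.012],[0,0,-0.006],[0,0,-0.003],[0,0,-0.002],[0,0,0],[0,0,0]], turn=[0,0,0,0,0,0,0])

```text
time: 24.75
tool_pos: [0.5579, 0.3109, 0.0108]
tool_rot: [0.0, 0.781, 0.624, 0.001]
contact_force: [0.8, 0.0, -0.2]
gripper_width: 0.31
grasp_force: 60.3
```

Call:
play_rows(linear=[[0,0,-0.001],[0,0,0],[0,0,0]], turn=[0,0,0])

```text
time: 25.12
tool_pos: [0.5579, 0.3109, 0.0107]
tool_rot: [0.0, 0.781, 0.624, 0.0]
contact_force: [-1.8, -0.8, 5.2]
gripper_width: 0.312
grasp_force: 61.1
```

Call:
play_rows(linear=[[0,0,0],[0,0,0],[0,0,0],[0,0,0],[0,0,0]], turn=[0,0,0,0,0], hand=0.045)

```text
time: 25.75
tool_pos: [0.5574, 0.3107, 0.0093]
tool_rot: [-0.0, 0.781, 0.624, -0.0]
contact_force: [-0.0, -0.5, 0.3]
gripper_width: 0.526
grasp_force: 0.0
```

Call:
play_rows(linear=[[0,0,0.01],[0,0,0.02],[0,0,0.04],[0,0,0.05],[0,0,0.06],[0,0,0],[0,0,0]], turn=[0,0,0,0,0,0,0])

```text
time: 26.62
tool_pos: [0.5576, 0.3108, 0.1907]
tool_rot: [0.0, 0.781, 0.624, 0.001]
contact_force: [-0.2, -0.1, -0.2]
gripper_width: 0.532
grasp_force: 0.0
```

Run:
```python
from h import *
s=state(); print(s["time"],s["tool_pos"],s["gripper_width"],s["grasp_force"])
C0=np.array([.573,.269]);a=np.radians(77.2); R2=np.array([[np.cos(a),-np.sin(a)],[np.sin(a),np.cos(a)]])
for n in("scene","side"):
  C=cam(n); save(grab_frame(n),n+"10.png")
  for q in trace(n,"driver")[:2]:
    v,u=np.nonzero(q["region"]); P=np.array([R2.T@(ray(C,p,.018)[:2]-C0) for p in np.c_[u,v]]); print(n,q["p"],len(u),P.min(0).round(3),P.max(0).round(3))
```

```text
26.625 [0.55759525 0.31078222 0.19074454] 0.5318869335385158 0.0
scene 0.56 768 [-0.098  0.006] [0.112 0.043]
side 0.86 605 [-0.101  0.008] [0.108 0.043]
```

```bash
python3 -c "
import cv2,numpy as np
a=cv2.imread('pics/scene10.png')[190:300,370:540];b=cv2.imread('pics/side10.png')[215:325,150:320]
cv2.imwrite('pics/f.png',cv2.resize(np.hstack([a,b]),(792,256),interpolation=2))"
```

```text
(no output)
```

View pics/f.png

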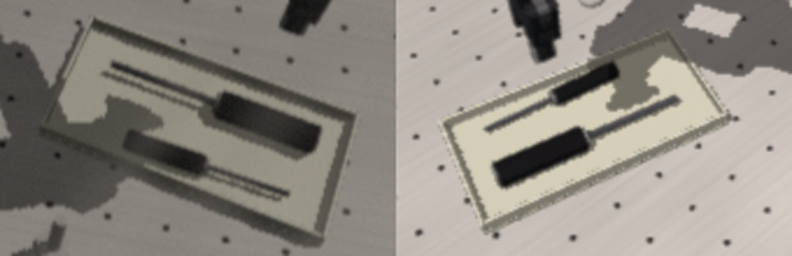

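Both views show the long driver flat inside the tray, beside the undisturbed short driver, with the gripper clear.

```bash
python3 -c "
from plant import *
print(job_done())"
```

```text
the job is handed in; nothing more can be done
None
```

I handed the job in at about 27 s of the 69 s allowed, and the hand-in returned no verdict. The driver was drawn out and let go, then held by its handle to press the plunger to its firm stop (the white face no longer shows). It now lies flat in the tray beside the short driver, and I saw nothing else disturbed.

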